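Unpack an instrument housing and clamp it in the bench vise

TASK

Fold both carton flaps right back, lift the aluminium housing out and stand it upright on the vise bed, about the middle of the jaws, and let go of it. Then crank the vise handle clockwise until the sliding jaw clamps the housing firmly against the fixed jaw, and let go. Do not disturb the tape roll, screwdriver, bottle or cup on the bench.

Things in the scene. Friction and masses are not known exactly. Their poses are not given: they have to be found in the camera images.
- carton: Brown cardboard carton fixed to the bench, 148 mm (its x) by 158 mm (its y) by 92 mm high, walls and floor 4 mm. Open top except for two flaps. Origin: centre of its underside; z up. The housing stands inside on its floor, near the middle.
- flap_near (a joint): Flap hinged along the carton's -x top edge (hinge 72 mm from the carton's centre, 92 mm up), 58 mm deep, 150 mm wide, 3 mm thick. Angle in rad: 0 flat over the opening, 1.57 upright, 3.0 folded back outside (stop). Starts at 0.7 to 1.2; its stiff hinge (0.03 N m) stays where left. A closed gripper, let down in the middle gap and moved outward just above the rim, pushes it over.
- flap_far (a joint): The same flap on the carton's +x edge, mirrored: 0 flat across the opening, 1.57 upright, 3.0 folded back outside.
- flap_near_edge (a point): Middle of the free edge of the -x flap.
- flap_far_edge (a point): Middle of the free edge of the +x flap.
- housing: Loose aluminium housing, 30 mm thick (its x), 100 mm long (its y), 80 mm high, about 0.35 kg, black ends, blue-framed tan nameplate on its -x face, blue strip on top. Origin: centre of its underside; z up. Stands upright in the carton, its top 8 mm below the rim, within 0.2 rad of the carton's yaw. Grip it across the 30 mm near the top, so the fingers stay above the vise jaws.
- vise: Blue machine vise fixed to the bench. Origin: on the bench under its middle; x runs from crank to fixed jaw, z up. Base 245 mm (x, from -135 to +110) by 110 mm (y), flat bed 20 mm high. Both steel jaws are 90 mm wide (y), tops 50 mm above the bench (30 above the bed). Fixed jaw's face at x = +70 mm, sliding jaw's face at x = +8 mm plus joint jaw.
- bed (a point): Point on the vise bed (z = 20 mm) in the middle of the jaws' width, 15 mm before the fixed jaw: the centre of the housing's underside when clamped.
- jaw (a joint): Travel of the sliding jaw towards the fixed jaw, in m: opening between the faces = 0.062 - jaw, so it touches a 30 mm housing that is against the fixed jaw at 0.032. Driven only by the crank, 20 mm a turn; it starts at 0 to 0.016. Its steel face plate is sprung (5 N a mm, up to 7 mm), so after touching the jaw can go on a few mm while the clamping force rises.
- crank (a joint): Crank angle, rad, 0 to 14, starts at 0 to 5; grows clockwise seen from above and closes the jaw (jaw = 0.00318 x crank: a 30 mm housing against the fixed jaw is touched at about 10.05). Self-locking: stays where left; turning takes 3 to 7 N at the knob. About 1 to 1.8 rad past touching clamps the housing firmly (15 to 29 N), with little extra force to be felt; past 2.2 rad the springs are solid.
- crank_axis (a point): Point on the crank's upright axis at the knob's grip height (90 mm above the bench); in the vise frame x = -75 mm, y = 0.
- knob_grip (a point): Grip point of the crank's red upright knob: 22 mm diameter, 46 mm tall, top at 111 mm, point at 91 mm above the bench, 45 mm from the axis. The knob spins freely on its pin, so it can be held from above and led round. In the vise frame it lies at (cos crank, -sin crank) x 45 mm from the axis. The top of the crank arm below it is 64 mm above the bench.
- tape: Yellow tape roll lying on the bench, 72 mm across, 25 mm high. Origin: centre of its underside. Leave alone.
- driver: Screwdriver with red handle lying along its x, 170 mm long. Leave alone.
- bottle: Blue bottle, 60 mm diameter, 150 mm high. Origin: centre of its underside. Leave alone.
- cup: Black cup, 76 mm diameter, 90 mm high. Origin: centre of its underside. Leave alone.
There are look-alikes about, which are no part of the job. Of the things that look like the housing, the largest one is meant.

How it is judged:
By the outcome, as a careful person would: the job done as asked, in the order asked, and still so for the second after the job is handed in, with the robot touching nothing.
It also fails if it takes over 67 s, if anything falls off the work surface, if the arm or the gripper's body presses on something with over 40 N, if the wrist force passes 120 N, or if a joint passes its speed limit or range.

ROBOT

A 7-joint arm with a two-finger parallel gripper is mounted at the origin on the work surface. World frame = base frame: x ahead of the robot, y to its left, z up, the work surface at z = 0. Lengths are in m, angles in rad, forces in N, time in s.
With the tool pointing down it reaches from about 0.425 to 0.8 m from the base axis. Payload 8.3 kg.
Tool frame: the origin (TCP) lies between the finger pads; the fingertips stand 14 mm ahead of it and the grasp point (between the pads) lies 5 mm behind it; z points along the fingers, y is the line along which they close (so a half turn about z gives the same grasp; the last joint's range is limited). The gripper opens to 85 mm and grips with 20 to 120 N. Pads are 22 mm wide; open, the fingers measure 114 mm over their backs; the gripper's body (76 mm by 85 mm) begins 54 mm behind the grasp point. The pads swing forward as they close: fully open they stand 13 mm farther back than shut.
Start: joints at [1.042, 0.383, 0.016, 1.37, -0.006, 1.388, -0.046], TCP at [0.281, -0.558, 0.245] pointing down, gripper open.
Joint ranges: [-2.95, 2.95], [-0.25, 2.06], [-1.52, 1.56], [0.18, 2.33], [-1.44, 4.58], [0.02, 2.06], [-3.01, 3.01]. Speed limits (rad/s): [2.39, 2.39, 3.01, 3.01, 3.14, 3.14, 3.14].

INTERFACE

Orientations are given as a unit quaternion [w, x, y, z].
In Python, from station import arm, cams gives the robot as it stands.
- The arm moves only by the tool jog_arm, never from a script. Its argument "motion" is one flat list of numbers, 7 for each row, row after row: the shift along the tool's x, y, z in mm, then the turn, a rotation vector about the tool's x, y, z in rad, then the closure, from 0 (fully open) to 1 (shut). In form: [x, y, z, rx, ry, rz, jaw, x, y, z, rx, ry, rz, jaw, ...]. A call has 1 to 8 rows; each row is the pose to reach, as a shift and turn from the pose commanded when the call began, along the tool's axes at that moment; what a row does not reach only later rows make up. A row lasts 1/8 s, in which the tool goes at most 62.5 mm and 10.7 degrees, less where a joint would pass 70% of its speed; a pose out of reach is approached as far as the arm can. A call with a gripper value outside its range is refused whole. The fingers move at their own pace and stop on an object; the grip force is fixed at half the most. Time passes only in rows, so rows that repeat a pose let the fingers close. It gives the time, the measured TCP pose, the force, the opening and the grip force at its end, in the units of the state.
- arm.state(): the state, without advancing time (a new reading comes with each control period).
- cams.snapshot(name): name is "scene" or "top" or "wrist"; returns a dict with "frame" (420x560x3 uint8, red, green, blue), "K" (3x3 intrinsics, pixels), "R" (3x3) and "t" (3): a world point X has camera coordinates R X + t; the wrist camera has in their place "T_tool_cam" (4x4, takes a point from camera to tool coordinates, whose origin is the TCP and whose axes are the flange's). Camera axes: x right, y down, z forward; pixel columns grow to the right and rows downward; lengths in m; the calibration is good to about 2 mm. A picture is of the moment at which its call begins: read the wrist's pose just before it. There is no depth.
- arm.sign_off(): hands the job in; it is judged then, once.
The state is a dict: "t": time; "joint_pos": joint angles; "qvel": joint speeds; "effort": joint torques, N m; "position": TCP position; "ee_rot": TCP orientation; "ft_force": force on the tool from outside, world axes, zero at the start; "moment": the same for the moment, N m; "grip_width": finger opening in m; "finger_force": force on a finger pad.
Only numpy, scipy, OpenCV 4.12 (cv2) and the standard library are available. Lean on these libraries where they do the work, as an engineer would, in place of code of your own. Each camera call takes 0.05 s, during which the arm holds its last target. There are 200 camera calls.

## Working session

There is one attempt and no reset: what is moved stays moved. The work goes in short steps, Python scripts to look and compute and a tool call to move; the robot and the scene stay as the last step left them, time stands still between calls to the robot, and variables do not carry over. Pictures are saved under pics/ and viewed, at most 10 in all, crops included, and the job is handed in when it is done.

Besides the shell and the picture viewer there is one more tool, called after "Call:" as name(argument=value, ...), one argument or row to a line, values as JSON. jog_arm: Moves the arm, as the interface text tells. Its arguments: {"type":"object","properties":{"motion":{"type":"array","items":{"type":"number"}}},"required":["motion"]}

```bash
mkdir -p pics; ls; cat > h.py <<'E'
import numpy as np, cv2
from station import arm, cams
from scipy.spatial.transform import Rotation as Ro
def Rq(q): return Ro.from_quat([q[1],q[2],q[3],q[0]])
def snap(n,f=None):
    s=arm.state(); d=cams.snapshot(n)
    if n=="wrist":
        T=np.array(d["T_tool_cam"]); R=Rq(s["ee_rot"]).as_matrix()
        Rc=R@T[:3,:3]; c=R@T[:3,3]+s["position"]; d["R"]=Rc.T; d["t"]=-Rc.T@c
    if f: cv2.imwrite(f,cv2.cvtColor(d["frame"],cv2.COLOR_RGB2BGR))
    return d
def ray(d,uv):
    uv=np.atleast_2d(np.array(uv,float)); p=np.c_[uv,np.ones(len(uv))]@np.linalg.inv(d["K"]).T
    return -np.array(d["R"]).T@d["t"], p@np.array(d["R"])
def plane(d,uv,z):
    c,r=ray(d,uv); return c+r*((z-c[2])/r[:,2])[:,None]
def proj(d,X):
    p=(np.atleast_2d(X)@np.array(d["R"]).T+d["t"])@np.array(d["K"]).T; return p[:,:2]/p[:,2:]
E
python3 - <<'E'
from h import *
a=snap("scene","pics/s0.png");b=snap("top","pics/t0.png")
import pickle;pickle.dump((a,b),open("v0.pkl","wb"))
for d in(a,b):print(np.round(ray(d,[280,210]),3))
print(arm.state())
E
```

```text
picsTraceback (most recent call last):
  File "<stdin>", line 4, in <module>
    return _wrapfunc(a, 'round', decimals=decimals, out=out)
    return _wrapit(obj, method, *args, **kwds)
    conv = _array_converter(obj)
ValueError: setting an array element with a sequence. The requested array has an inhomogeneous shape after 1 dimensions. The detected shape was (2,) + inhomogeneous part.
```

```bash
python3 - <<'E'
from h import *
s=arm.state();print(s["t"],s["position"],s["ee_rot"],s["ft_force"]);print(Rq(s["ee_rot"]).as_matrix().round(3))
import pickle
for d in pickle.load(open("v0.pkl","rb")):print(*ray(d,[280,210]),d["K"][0][0])
E
```

```text
0.1 [ 0.28057104 -0.5580309   0.24440579] [-8.19030834e-04  9.72996433e-01  2.30818621e-01 -1.87426394e-04] [-0.12968044 -0.38836158  0.00591944]
[[ 0.893  0.449 -0.001]
 [ 0.449 -0.893  0.002]
 [ 0.    -0.002 -1.   ]]
[ 1.56431359 -0.04460963  0.9574548 ] [[-0.76337286  0.0008836  -0.64622636]] 439.223266587229
[ 0.4255888  -0.00871566  1.15433105] [[ 0.13437459 -0.00449558 -0.99094244]] 446.15794844788064
```

View pics/t0.png

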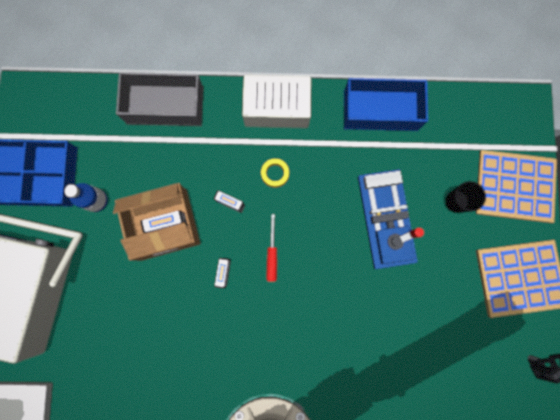

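View pics/s0.png

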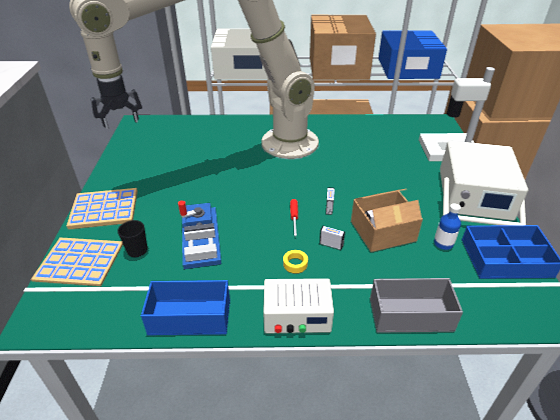

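The top view shows the carton at (157,222) with the housing inside, and the vise at (388,220) with its red knob at (419,232). The cup is at (466,197), the bottle at (80,193), the tape at (275,172) and the driver at (272,250). I'll enlarge the carton and vise.

```bash
python3 - <<'E'
from h import *
import pickle
a,b=pickle.load(open("v0.pkl","rb"))
def crop(f,x,y,w,h,s): return cv2.resize(f[y:y+h,x:x+w,::-1],None,fx=s,fy=s,interpolation=cv2.INTER_CUBIC)
A=crop(b["frame"],105,175,100,90,4);B=crop(b["frame"],345,160,100,120,4)[:480]
C=crop(a["frame"],340,180,95,75,4);
im=np.zeros((600,800,3),np.uint8); im[:360,:400]=A; im[:480,400:800]=B; 
im[360:600,:304]=cv2.resize(C,(304,240)); cv2.imwrite("pics/c1.png",im)
E
```

```text
(no output)
```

View pics/c1.png

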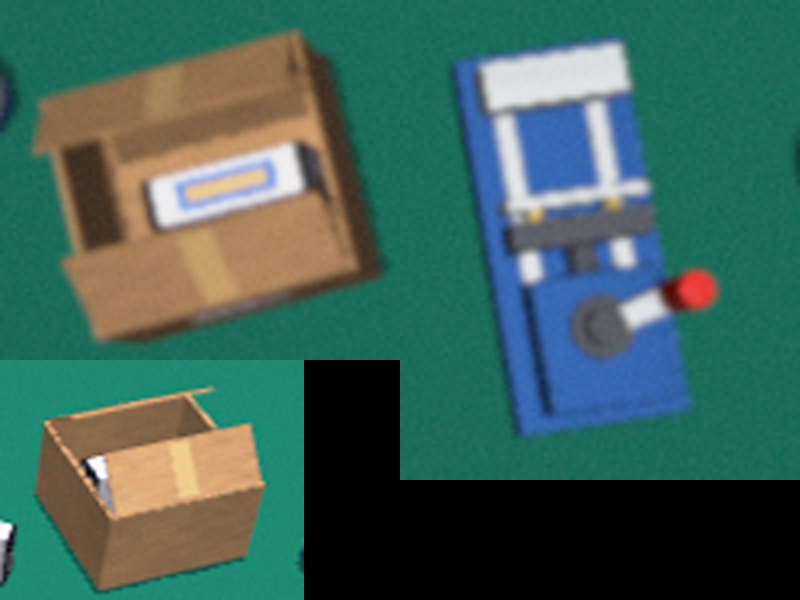

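The crops show both carton flaps leaning inwards with the housing's labelled top between them. The vise's fixed jaw is at the far side, and the crank points right and slightly forward with its red knob at full-image (419,232).

```bash
python3 - <<'E'
from h import *
import pickle
a,b=pickle.load(open("v0.pkl","rb"))
A=lambda *p:[(x/4+105,y/4+175) for x,y in p]
B=lambda *p:[((x-400)/4+345,y/4+160) for x,y in p]
print("near hinge L,R; far hinge L,R\n",plane(b,A((97,340),(355,272),(40,100),(297,33)),.092).round(3))
print("housing corners\n",plane(b,A((148,183),(297,143),(307,188),(157,228)),.084).round(3))
print("base corners TL BL BR TR\n",plane(b,B((455,62),(518,436),(690,408),(622,40)),.02).round(3))
print("fixed jaw top\n",plane(b,B((480,68),(625,45),(630,90),(487,112)),.05).round(3))
print("knob",plane(b,B((695,290)),.111),"hub",plane(b,B((602,327)),.07))
print("sliding jaw edge",plane(b,B((500,210),(650,186)),.05))
f=cv2.cvtColor(b["frame"],cv2.COLOR_RGB2HSV)
for n,lo,hi in(("tape",(20,120,120),(35,255,255)),("red",(0,150,120),(5,255,255))):
  m=cv2.inRange(f,lo,hi)
  for s,c in zip(*cv2.connectedComponentsWithStats(m)[2:4]):
    if 30<s[4]<9000: print(n,s,plane(b,c,.02).round(3))
print("cup,bottle top",plane(b,[466,197],.09),plane(b,[71,191],.15))
E
```

```text
near hinge L,R; far hinge L,R
 [[0.443 0.34  0.092]
 [0.486 0.19  0.092]
 [0.586 0.383 0.092]
 [0.63  0.231 0.092]]
housing corners
 [[0.538 0.318 0.084]
 [0.564 0.23  0.084]
 [0.537 0.222 0.084]
 [0.511 0.311 0.084]]
base corners TL BL BR TR
 [[ 0.674 -0.216  0.02 ]
 [ 0.434 -0.256  0.02 ]
 [ 0.454 -0.365  0.02 ]
 [ 0.691 -0.325  0.02 ]]
fixed jaw top
 [[ 0.664 -0.227  0.05 ]
 [ 0.681 -0.319  0.05 ]
 [ 0.652 -0.321  0.05 ]
 [ 0.636 -0.231  0.05 ]]
knob [[ 0.52055192 -0.34068378  0.111     ]] hub [[ 0.50051103 -0.29649528  0.07      ]]
sliding jaw edge [[ 0.57376313 -0.23886297  0.05      ]
 [ 0.59091085 -0.33311428  0.05      ]]
tape [261 159  28  28 410] [[0.678 0.002 0.02 ]]
red [414 228  10   9  69] [[ 0.53  -0.368  0.02 ]]
red [267 248  10  33 304] [[0.44  0.005 0.02 ]]
cup,bottle top [[ 0.61121492 -0.46399666  0.09      ]] [[0.59538537 0.46286697 0.15      ]]
```

```bash
cat >> h.py <<'E'
def mv(pos,yaw,s=None):
    "tool-frame shift (mm) and turn to tool-down at pos with tool y along world yaw"
    s=s or arm.state(); R=Rq(s["ee_rot"])
    G=Ro.from_matrix(np.array([[-np.sin(yaw),np.cos(yaw),0],[np.cos(yaw),np.sin(yaw),0],[0,0,-1]]))
    d=R.inv().apply(np.array(pos)-s["position"])*1000; r=(R.inv()*G).as_rotvec()
    print("shift",d.round(1),"rot",r.round(3),"rows>=",round(max(np.linalg.norm(d)/62.5,np.degrees(np.linalg.norm(r))/10.7),1))
CC=np.array([.536,.286]); CY=.281
def c2w(x,y,yaw=None,o=None):
    yaw=CY if yaw is None else yaw; o=CC if o is None else o
    return o+np.array([np.cos(yaw)*x-np.sin(yaw)*y,np.sin(yaw)*x+np.cos(yaw)*y])
E
python3 - <<'E'
from h import *
import pickle
a,b=pickle.load(open("v0.pkl","rb"))
A=lambda *p:[(x/4+105,y/4+175) for x,y in p]
x=c2w(1,0)-CC;y=c2w(0,1)-CC
for n,p,yc in(("nearL",(65,260),75),("nearR",(330,190),-75),("farL",(35,150),75),("farR",(300,95),-75)):
  c,r=ray(b,A(p)); r=r[0]; o=c[:2]-CC
  k=(yc/1000-o@y)/(r[:2]@y); P=c+k*r; print(n,((P[:2]-CC)@x).round(4),P[2].round(4))
mv([.53,-.12,.25],.281)
E
```

```text
nearL -0.0285 0.1257
nearR -0.0224 0.0877
farL 0.0362 0.1353
farR 0.0333 0.1116
shift [ 419.6 -279.3   -5.1] rot [-1.000e-03 -1.000e-03 -1.386e+00] rows>= 8.1
```

Call:
jog_arm(
  motion=[420,-279,-5,0,0,-1.386,1,420,-279,-5,0,0,-1.386,1,420,-279,-5,0,0,-1.386,1,420,-279,-5,0,0,-1.386,1,420,-279,-5,0,0,-1.386,1,420,-279,-5,0,0,-1.386,1,420,-279,-5,0,0,-1.386,1,420,-279,-5,0,0,-1.386,1],
)

```text
t: 1.1
position: [0.529, -0.1225, 0.2502]
ee_rot: [-0.0, 0.6, 0.8, -0.0]
ft_force: [1.1, -0.5, 0.8]
grip_width: -0.0002
finger_force: 0.0
```

```bash
python3 -c "
from h import *
mv([.53,.28,.28],.281)"
```

```text
shift [386.  114.  -29.9] rot [-0.     0.     0.004] rows>= 6.5
```

Call:
jog_arm(
  motion=[386,114,-30,0,0,0,1,386,114,-30,0,0,0,1,386,114,-30,0,0,0,1,386,114,-30,0,0,0,1,386,114,-30,0,0,0,1,386,114,-30,0,0,0,1,386,114,-30,0,0,0,1,386,114,-30,0,0,0,1],
)

```text
t: 2.1
position: [0.5296, 0.2815, 0.2797]
ee_rot: [-0.001, 0.599, 0.801, 0.0]
ft_force: [-0.9, 0.1, -0.8]
grip_width: -0.0003
finger_force: 0.0
```

```bash
python3 -c "
from h import *
d=snap('wrist','pics/w1.png')
import pickle;pickle.dump(d,open('v1.pkl','wb'))
print(d['T_tool_cam'],d['K']);print(arm.state()['position'])
print(proj(d,[[*c2w(0,0),.1]]))"
```

```text
[[ 7.59592335e-04 -9.49248972e-01 -3.14524740e-01  8.22379002e-02]
 [ 9.99999697e-01  7.75145487e-04  7.56253650e-05  7.26398885e-04]
 [ 1.72015133e-04 -3.14524702e-01  9.49249273e-01 -1.28451778e-01]
 [ 0.00000000e+00  0.00000000e+00  0.00000000e+00  1.00000000e+00]] [[300.6287124    0.         278.28658922]
 [  0.         300.6287124  214.20602382]
 [  0.           0.           1.        ]]
[0.53047219 0.27922406 0.27966751]
[[284.81339296 194.37642806]]
```

View pics/w1.png

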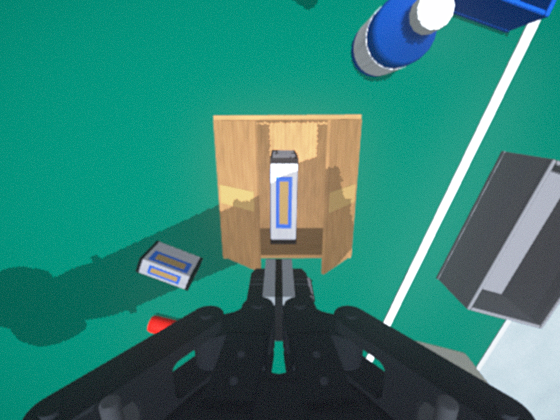

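The wrist view shows the carton rim's back corners at (214,116) and (362,115), the flaps leaning in to about columns 260 and 327, and the housing top spanning (270–298, 152–243). I'll refine these by ray casting.

```bash
python3 - <<'E'
from h import *
import pickle
d=pickle.load(open('v1.pkl','rb'))
p=plane(d,[(213,116),(363,115)],.092)[:,:2]; v=p[1]-p[0]
yaw=np.arctan2(v[1],v[0]); print("rim",p.round(4),np.linalg.norm(v),"yaw",yaw, "centre",c2w(0,-.079,yaw,p.mean(0)))
h=cv2.cvtColor(d["frame"],cv2.COLOR_RGB2HSV)
m=np.zeros(h.shape[:2],np.uint8); m[140:250,262:306]=cv2.inRange(h,(0,0,150),(180,50,255))[140:250,262:306]
m=cv2.morphologyEx(m,cv2.MORPH_CLOSE,np.ones((25,25)))
c=max(cv2.findContours(m,0,2)[0],key=cv2.contourArea); q=cv2.boxPoints(cv2.minAreaRect(c)); print(q)
print(plane(d,q,.084).round(4)); P=plane(d,q,.084)[:,:2];print("hc",P.mean(0))
m=np.zeros(h.shape[:2],np.uint8); m[160:240,262:306]=cv2.inRange(h,(100,90,60),(130,255,255))[160:240,262:306]
c=np.vstack(cv2.findContours(m,0,2)[0]); q=cv2.boxPoints(cv2.minAreaRect(c)); P=plane(d,q,.084)[:,:2]
print("blue",q,P.round(4),"c",P.mean(0)); l=P[0]-P[1]; l2=P[1]-P[2]; print([ (np.linalg.norm(k),np.arctan2(k[1],k[0])) for k in(l,l2)])
E
```

```text
rim [[0.4444 0.341 ]
 [0.588  0.3844]] 0.14993572161526236 yaw 0.2934634835928919 centre [0.53905396 0.28710214]
[[269. 151.]
 [298. 151.]
 [298. 239.]
 [269. 239.]]
[[0.5076 0.3228 0.084 ]
 [0.5372 0.3316 0.084 ]
 [0.5678 0.2351 0.084 ]
 [0.5353 0.2255 0.084 ]]
hc [0.5369854  0.27875079]
blue [[275.99997 226.99998]
 [275.99997 176.99998]
 [290.99997 176.99998]
 [290.99997 226.99998]] [[0.539  0.2422]
 [0.5226 0.2981]
 [0.5383 0.3028]
 [0.5555 0.2471]] c [0.53885761 0.27253754]
[(np.float64(0.05827224111239083), np.float64(-1.2860492504134569)), (np.float64(0.016369702314006165), np.float64(-2.854198594048715))]
```

```bash
sed -i 's/^CC=.*/CC=np.array([.5385,.287]); CY=.287/' h.py; python3 -c "
from h import *
mv([*c2w(0,0),.114],CY)"
```

```text
shift [  5.2  10.1 165.7] rot [-0.001 -0.    -0.004] rows>= 2.7
```

Call:
jog_arm(
  motion=[5,10,60,0,0,0,1,5,10,115,0,0,0,1,5,10,166,0,0,0,1,5,-5,166,0,0,0,1,5,-25,166,0,0,0,1,5,-45,166,0,0,0,1,5,-65,166,0,0,0,1,5,-82,166,0,0,0,1],
)

```text
t: 3.15
position: [0.4542, 0.2586, 0.1173]
ee_rot: [0.003, 0.603, 0.798, 0.003]
ft_force: [1.5, 0.6, -0.8]
grip_width: -0.0003
finger_force: 0.7
```

Call:
jog_arm(
  motion=[0,-13,0,0,0,0,1,0,-23,0,0,0,0,1,0,-23,0,0,0,0,1,0,20,-8,0,0,0,1,0,75,0,0,0,0,1,0,115,0,0,0,0,1,0,135,0,0,0,0,1,0,155,0,0,0,0,1],
)

```text
t: 4.15
position: [0.604, 0.3046, 0.1202]
ee_rot: [0.003, 0.602, 0.799, 0.004]
ft_force: [-1.0, -1.3, 1.1]
grip_width: -0.0006
finger_force: 0.9
```

Call:
jog_arm(
  motion=[0,20,0,0,0,0,1,0,40,0,0,0,0,1,0,48,0,0,0,0,1,0,48,0,0,0,0,1,0,40,-40,0,0,0,1,0,0,-95,0,0,0,1,-20,-50,-140,0,0,0,0,-20,-70,-150,0,0,0,0],
)

```text
t: 5.15
position: [0.5369, 0.264, 0.2671]
ee_rot: [0.001, 0.601, 0.799, 0.001]
ft_force: [-0.4, -1.2, 0.5]
grip_width: 0.0358
finger_force: 0.0
```

```bash
python3 -c "
from h import *
s=arm.state();print(s['t'],s['position'],s['grip_width'])
d=snap('wrist','pics/w2.png')
import pickle;pickle.dump(d,open('v2.pkl','wb'))"
```

```text
5.15 [0.53692963 0.26402704 0.2671478 ] 0.03581397358433874
```

View pics/w2.png

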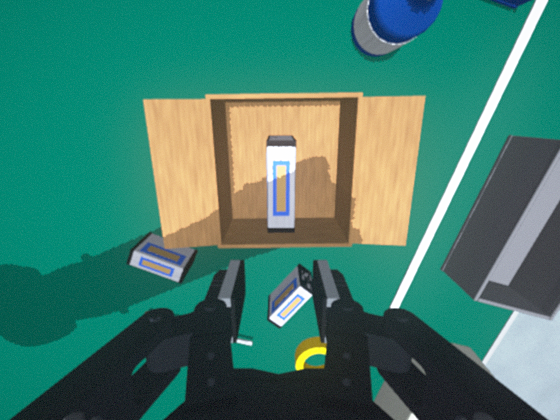

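Both flaps now lie folded back outside the carton. The housing top is clearly visible from (268,137) to (296,231).

```bash
python3 - <<'E'
from h import *
import pickle
d=pickle.load(open('v2.pkl','rb'))
h=cv2.cvtColor(d["frame"],cv2.COLOR_RGB2HSV)
m=np.zeros(h.shape[:2],np.uint8); m[125:240,255:310]=(cv2.inRange(h,(0,0,130),(180,70,255))|cv2.inRange(h,(95,90,60),(135,255,255))|cv2.inRange(h,(0,0,0),(180,255,50)))[125:240,255:310]
cv2.imwrite("pics/m.png",m)
w=cv2.morphologyEx(cv2.inRange(h,(0,0,130),(180,70,255))[125:240,255:310],cv2.MORPH_CLOSE,np.ones((21,21)))
for r in range(5,112,6):
  x=np.flatnonzero(w[r]); print(r+125,(x.min()+255,x.max()+255) if len(x) else None,h[r+125,281,2],end=' ; ')
P=plane(d,[(267,137),(296,137),(296.5,231),(267.5,231)],.084)[:,:2]
L=P[:2].mean(0)-P[2:].mean(0);print("\n",P.round(4),P.mean(0),(P[:2].mean(0)+P[2:].mean(0))/2,np.linalg.norm(L),"yaw",np.arctan2(-L[0],L[1]))
print("col V:",h[125:240,285,2])
E
```

```text
130 None 237 ; 136 (np.int64(274), np.int64(290)) 138 ; 142 (np.int64(270), np.int64(291)) 91 ; 148 (np.int64(266), np.int64(295)) 255 ; 154 (np.int64(266), np.int64(295)) 254 ; 160 (np.int64(266), np.int64(295)) 252 ; 166 (np.int64(266), np.int64(295)) 255 ; 172 (np.int64(266), np.int64(295)) 253 ; 178 (np.int64(266), np.int64(295)) 197 ; 184 (np.int64(266), np.int64(295)) 197 ; 190 (np.int64(266), np.int64(295)) 195 ; 196 (np.int64(266), np.int64(295)) 195 ; 202 (np.int64(266), np.int64(294)) 189 ; 208 (np.int64(267), np.int64(294)) 193 ; 214 (np.int64(267), np.int64(294)) 228 ; 220 (np.int64(267), np.int64(294)) 211 ; 226 (np.int64(268), np.int64(294)) 211 ; 232 None 72 ; 
 [[0.5105 0.3196]
 [0.5385 0.3277]
 [0.5691 0.2308]
 [0.5381 0.2219]] [0.53905617 0.27497415] [0.53905617 0.27497415] 0.10155253608933217 yaw 0.29016108420383263
col V: [233 236 232 234 234 233 233 235 232 225 183 138 138 137 138 112  89  92
  89  83 109 203 255 255 255 255 255 254 255 254 255 254 254 254 255 255
 255 255 255 255 253 255 255 255 255 255 255 255 255 244 198 176 179 178
 176 176 180 178 183 176 176 183 178 180 175 173 179 172 172 173 173 176
 171 172 175 175 172 175 171 173 170 173 171 176 170 169 204 224 229 227
 225 220 213 210 214 216 214 217 211 216 214 214 183  99  41  49  51  68
  99 104 108 109 107 103 108]
```

```bash
python3 -c "
from h import *
mv([.5385,.275,.066],.287)"
```

```text
shift [  9.4   5.4 203.4] rot [ 0.005  0.001 -0.005] rows>= 3.3
```

Call:
jog_arm(
  motion=[9,5,40,0,0,-0.005,0,9,5,90,0,0,-0.005,0,9,5,135,0,0,-0.005,0,9,5,170,0,0,-0.005,0,9,5,192,0,0,-0.005,0,9,5,203,0,0,-0.005,0,9,5,203,0,0,-0.005,0.3,9,5,203,0,0,-0.005,1],
)

```text
t: 6.2
position: [0.5409, 0.2752, 0.0625]
ee_rot: [0.0, 0.599, 0.801, 0.001]
ft_force: [-0.2, 0.6, 0.5]
grip_width: 0.0512
finger_force: 0.0
```

Call:
jog_arm(
  motion=[0,0,0,0,0,0,1,0,0,0,0,0,0,1,0,0,0,0,0,0,1,0,0,0,0,0,0,1],
)

```text
t: 6.7
position: [0.5408, 0.2752, 0.0624]
ee_rot: [0.0, 0.599, 0.801, 0.001]
ft_force: [-1.8, -1.1, 6.3]
grip_width: 0.0291
finger_force: 63.7
```

```bash
python3 -c "
from h import *
mv([.56,.0,.27],.2)
s=arm.state();s['position']=np.array([.56,0,.27]);s['ee_rot']=Ro.from_matrix(np.array([[-np.sin(.2),np.cos(.2),0],[np.cos(.2),np.sin(.2),0],[0,0,-1]])).as_quat()[[3,0,1,2]]
mv([.57,-.34,.27],.165,s)"
```

```text
shift [-269.3  -58.9 -207.8] rot [ 0.002 -0.     0.086] rows>= 5.5
shift [-335.2  -57.7    0. ] rot [0.    0.    0.035] rows>= 5.4
```

Call:
jog_arm(
  motion=[0,0,-30,0,0,0,1,0,0,-80,0,0,0,1,0,0,-135,0,0,0,1,-30,-7,-180,0,0,0,1,-85,-19,-208,0,0,0.03,1,-145,-32,-208,0,0,0.05,1,-205,-45,-208,0,0,0.07,1,-262,-57,-208,0,0,0.086,1],
)

```text
t: 7.7
position: [0.5592, 0.0049, 0.2689]
ee_rot: [-0.0, 0.633, 0.774, -0.0]
ft_force: [0.9, -1.0, -3.1]
grip_width: 0.0298
finger_force: 62.5
```

```bash
python3 -c "
from h import *
mv([.57,-.34,.27],.165)"
```

```text
shift [-340.2  -57.5   -1. ] rot [-0.001  0.     0.034] rows>= 5.5
```

Call:
jog_arm(
  motion=[-50,-8,-1,0,0,0.01,1,-108,-18,-1,0,0,0.02,1,-166,-28,-1,0,0,0.034,1,-224,-38,-1,0,0,0.034,1,-280,-47,-1,0,0,0.034,1,-325,-55,-1,0,0,0.034,1,-340,-57,-1,0,0,0.034,1,-340,-57,-1,0,0,0.034,1],
)

```text
t: 8.7
position: [0.5708, -0.338, 0.2691]
ee_rot: [-0.001, 0.647, 0.763, -0.0]
ft_force: [-1.1, 0.6, -3.6]
grip_width: 0.0293
finger_force: 62.7
```

```bash
python3 -c "
from h import *
s=arm.state();print(s['t'],s['position'],s['ee_rot'],s['grip_width'])
d=snap('wrist','pics/w3.png')
import pickle;pickle.dump(d,open('v3.pkl','wb'))
V=np.array([.5755,-.2885])
pt=lambda x,y,z:[*c2w(x,y,.165,V),z]
print(proj(d,[pt(.11,.055,.02),pt(-.135,.055,.02),pt(.07,.045,.05),pt(.07,-.045,.05),pt(-.075,0,.06)]).round(0))"
```

```text
8.7 [ 0.57077533 -0.33800673  0.26912167] [-8.91161398e-04  6.46732905e-01  7.62716036e-01 -6.39042326e-05] 0.029265793059420474
[[383.  96.]
 [174.  96.]
 [354. 104.]
 [348. 186.]
 [222. 148.]]
```

View pics/w3.png

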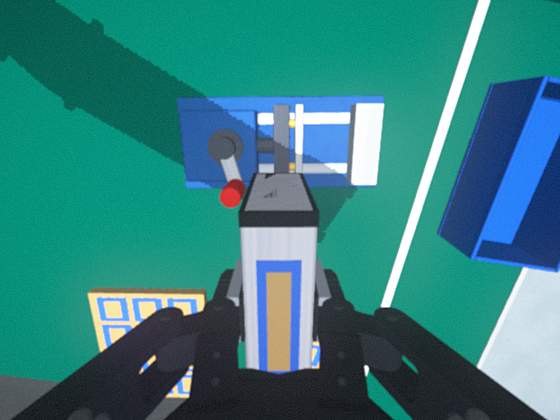

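The wrist view confirms the vise prediction: the fixed jaw face is at columns 349–353, the hub at (225,146), the knob at (231,193) and the sliding face edge at column 303.

```bash
cat >> h.py <<'E'
V=np.array([.5765,-.2885]); VY=.165
def v2w(x,y): return c2w(x,y,VY,V)
def w2v(P): return (np.atleast_2d(P)[:,:2]-V)@np.array([[np.cos(VY),-np.sin(VY)],[np.sin(VY),np.cos(VY)]])
E
python3 - <<'E'
from h import *
import pickle
d=pickle.load(open('v3.pkl','rb'))
print("fixed",w2v(plane(d,[(354,104),(349.5,185)],.05)).round(4))
print("slide",w2v(plane(d,[(303.5,104),(302.5,174)],.05)).round(4))
print("base",w2v(plane(d,[(178,98),(383.5,97),(377.5,185),(185,187)],.02)).round(4))
h=cv2.cvtColor(d["frame"],cv2.COLOR_RGB2HSV)
m=cv2.inRange(h,(0,150,90),(8,255,255))|cv2.inRange(h,(172,150,90),(180,255,255))
print(cv2.connectedComponentsWithStats(m)[2:])
k=w2v(plane(d,[(231,194)],.111));print("knob",k, np.arctan2(-k[0,1],k[0,0]+.075))
print("bed target",v2w(.0525,0)); mv([*v2w(.0525,0),.19],VY)
E
```

```text
fixed [[ 0.0687  0.0456]
 [ 0.0705 -0.0441]]
slide [[ 0.0139  0.0456]
 [ 0.0147 -0.0311]]
base [[-0.1313  0.0532]
 [ 0.1097  0.0543]
 [ 0.1136 -0.0509]
 [-0.1334 -0.0536]]
(array([[     0,      0,    560,    420, 234727],
       [   220,    180,     24,     27,    473]], dtype=int32), array([[279.59567924, 209.53281046],
       [232.01902748, 193.21775899]]))
knob [[-0.05988059 -0.03944567]] 1.2047713710183838
bed target [ 0.62828696 -0.27987675]
shift [45.8 65.4 79.7] rot [-0.    -0.002  0.002] rows>= 1.8
```

Call:
jog_arm(
  motion=[20,30,10,0,0,0,1,46,65,40,0,0,-0.005,1,46,65,80,0,0,-0.005,1,46,65,120,0,0,-0.005,1,46,65,155,0,0,-0.005,1,46,65,175,0,0,-0.005,1,46,65,180,0,0,-0.005,1,46,65,180,0,0,-0.005,1],
)

```text
t: 9.75
position: [0.6286, -0.2807, 0.0915]
ee_rot: [0.001, 0.644, 0.765, 0.0]
ft_force: [0.5, -0.5, -3.4]
grip_width: 0.0292
finger_force: 62.5
```

```bash
python3 -c "
from h import *
s=arm.state();print(s['position'],s['ft_force'])
print(w2v(s['position']));mv([*v2w(.0525,0),.079],.17)"
```

```text
[ 0.62856198 -0.28071544  0.09148521] [ 0.5244305  -0.53992891 -3.40931726]
[[ 0.05263353 -0.00087247]]
shift [ 0.9 -0.1 12.5] rot [0.001 0.001 0.002] rows>= 0.2
```

Call:
jog_arm(
  motion=[1,0,7,0,0,0,1,1,0,10,0,0,0,1,1,0,12,0,0,0,1,1,0,12.5,0,0,0,1,1,0,12.5,0,0,0,1],
)

```text
t: 10.38
position: [0.6278, -0.2801, 0.0785]
ee_rot: [0.0, 0.644, 0.765, 0.0]
ft_force: [-1.9, 1.4, 2.6]
grip_width: 0.0292
finger_force: 63.3
```

Call:
jog_arm(
  motion=[0,0,0,0,0,0,0.5,0,0,0,0,0,0,0.3,0,0,0,0,0,0,0.1,0,0,-10,0,0,0,0,0,0,-40,0,0,0,0,0,0,-90,0,0,0,0,0,0,-135,0,0,0,0,0,0,-135,0,0,0,0],
)

```text
t: 11.38
position: [0.6299, -0.2805, 0.2191]
ee_rot: [0.004, 0.644, 0.765, 0.002]
ft_force: [-0.1, -0.1, -0.7]
grip_width: 0.0856
finger_force: 0.0
```

```bash
python3 -c "
from h import *
s=arm.state();print(s['t'],s['position'],s['ee_rot'],s['joint_pos'])
d=snap('wrist');t=snap('top');sc=snap('scene')
import pickle;pickle.dump((d,t,sc),open('v4.pkl','wb'))
r=lambda f,x,y,w,h,W,H:cv2.resize(f[y:y+h,x:x+w,::-1],(W,H),interpolation=cv2.INTER_CUBIC)
im=np.zeros((420,800,3),np.uint8);im[:,:]=0
im[:,:480]=r(d['frame'],100,60,360,315,480,420)
im[:210,480:]=r(t['frame'],345,160,120,79,320,210);im[210:,480:]=r(sc['frame'],150,180,120,79,320,210)
cv2.imwrite('pics/w4.png',im)
h=cv2.cvtColor(d['frame'],cv2.COLOR_RGB2HSV)
m=cv2.inRange(h,(0,150,90),(8,255,255))|cv2.inRange(h,(172,150,90),(180,255,255))
print(cv2.connectedComponentsWithStats(m)[2:])"
```

```text
11.375 [ 0.62994665 -0.28051287  0.21907991] [0.00447424 0.64413072 0.76490061 0.00162544] [ 0.62281742  0.56540025 -0.40566389  1.19714267  0.21656326  1.41067068
  0.4129176 ]
(array([[     0,      0,    560,    420, 234353],
       [   134,    235,     38,     38,    847]], dtype=int32), array([[279.961686  , 209.33925318],
       [151.7579693 , 253.97638725]]))
```

View pics/w4.png

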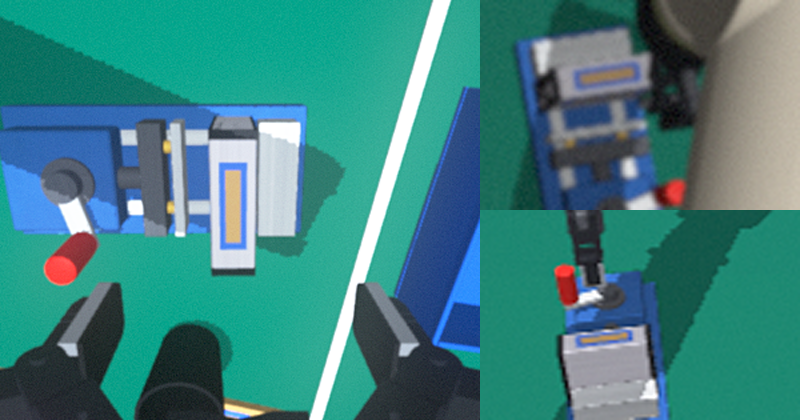

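The housing stands upright beside the fixed jaw. In this crop the knob top is at about (62,268), which is full-image (147,261).

```bash
python3 - <<'E'
from h import *
import pickle
d,t,sc=pickle.load(open('v4.pkl','rb'));d3=pickle.load(open('v3.pkl','rb'))
for n,D,uv in(("w4",d,(147,261)),("w3",d3,(231,194.5))):
  P=plane(D,[uv],.111);k=w2v(P)[0];print(n,P,k,np.hypot(k[0]+.075,k[1]),np.arctan2(-k[1],k[0]+.075))
print("hub",w2v(plane(d,[(150,195)],.075)),w2v(plane(d3,[(225,146)],.075)),"axis",v2w(-.075,0))
print("housing",w2v(plane(d,[(257,156),(292,156),(291,262),(258,262)],.1)).round(4))
a=1.24;K=v2w(-.075+.045*np.cos(a),-.045*np.sin(a));print("K",K)
mv([*K,.13],.165); mv([*K,.09],.165)
E
```

```text
w4 [[ 0.52540591 -0.33852248  0.111     ]] [-0.05861646 -0.04095077] 0.04410652714804273 1.1902219347127614
w3 [[ 0.52397027 -0.3377491   0.111     ]] [-0.05990557 -0.03995209] 0.04270844298644992 1.2095614303211055
hub [[-0.06381556  0.00881131]] [[-0.06951677  0.00330862]] axis [ 0.50251862 -0.30081892]
housing [[ 0.0379  0.0487]
 [ 0.0664  0.0489]
 [ 0.0676 -0.0474]
 [ 0.0373 -0.0474]]
K [ 0.52392657 -0.34040048]
shift [ -41.9 -112.1   82.4] rot [-0.001 -0.     0.006] rows>= 2.3
shift [ -41.9 -112.1  122.4] rot [-0.001 -0.     0.006] rows>= 2.7
```

Call:
jog_arm(
  motion=[-25,-60,10,0,0,0,0.4,-42,-110,30,0,0,0,0.4,-42,-112,65,0,0,0,0.4,-42,-112,95,0,0,0,0.4,-42,-112,115,0,0,0,0.4,-42,-112,122,0,0,0,0.4,-42,-112,122,0,0,0,1,-42,-112,122,0,0,0,1],
)

```text
t: 12.52
position: [0.5248, -0.3408, 0.0919]
ee_rot: [0.0, 0.644, 0.765, -0.0]
ft_force: [-3.2, 0.6, 0.4]
grip_width: 0.0204
finger_force: 58.5
```

Call:
jog_arm(
  motion=[0,0,0,0,0,0,1,0,0,0,0,0,0,1,0,0,0,0,0,0,1],
)

```text
t: 12.9
position: [0.5248, -0.3408, 0.0918]
ee_rot: [0.001, 0.644, 0.765, 0.0]
ft_force: [-3.8, 0.8, 5.5]
grip_width: 0.0204
finger_force: 58.7
```

```bash
python3 -c "
from h import *
s=arm.state();print(s['position'],s['ft_force'],s['grip_width'],s['ee_rot']);k=w2v(s['position'])[0];print(k,np.hypot(k[0]+.075,k[1]),np.arctan2(-k[1],k[0]+.075))
print(proj(snap('scene','pics/k.png'),s['position']))"
```

```text
[ 0.52478725 -0.34080974  0.0917667 ] [-3.83695629  0.76708427  5.4857905 ] 0.020353424996139742 [6.56928455e-04 6.44171936e-01 7.64880438e-01 3.68378361e-05]
[-0.05960241 -0.04310535] 0.045772887980852175 1.2277142406402923
[[183.04104967 207.05581756]]
```

Call:
jog_arm(
  motion=[-2,-8,0,0,0,0,1,-2.4,-21.3,0,0,0,0,1,1.3,-34.2,0,0,0,0,1,8.7,-45.4,0,0,0,0,1,19.1,-54,0,0,0,0,1,31.5,-59.2,0,0,0,0,1,44.9,-60.4,0,0,0,0,1,53.8,-59,0,0,0,0,1],
)

```text
t: 13.95
position: [0.4584, -0.2987, 0.0918]
ee_rot: [0.002, 0.644, 0.765, 0.0]
ft_force: [6.1, -4.3, -1.2]
grip_width: 0.0206
finger_force: 59.2
```

```bash
python3 -c "
from h import *
s=arm.state();print(s['position'],s['ft_force'],s['grip_width'],s['ee_rot']);k=w2v(s['position'])[0];print(k,np.hypot(k[0]+.075,k[1]),np.arctan2(-k[1],k[0]+.075))
snap('scene','pics/k2.png')"
```

```text
[ 0.45835768 -0.29871538  0.09184578] [ 6.06801038 -4.30824364 -1.23234809] 0.020590867881252476 [2.47433359e-03 6.44300037e-01 7.64768776e-01 2.41800239e-04]
[-0.11821565  0.00932851] 0.04421101557672694 -2.9289951017422076
```

Call:
jog_arm(
  motion=[14.2,6.6,0,0,0,0,1,25.3,17.6,0,0,0,0,1,32,31.8,0,0,0,0,1,33.3,47.4,0,0,0,0,1,29.3,62.6,0,0,0,0,1,20.2,75.4,0,0,0,0,1,7.4,84.3,0,0,0,0,1,-7.8,88.3,0,0,0,0,1],
)

```text
t: 15.0
position: [0.5468, -0.2886, 0.0917]
ee_rot: [0.0, 0.643, 0.766, 0.001]
ft_force: [-3.3, 5.8, 9.6]
grip_width: 0.0206
finger_force: 60.3
```

```bash
python3 -c "
from h import *
s=arm.state();print(s['position'],s['ft_force'],s['grip_width'],s['ee_rot']);k=w2v(s['position'])[0];print(k,np.hypot(k[0]+.075,k[1]),np.arctan2(-k[1],k[0]+.075))"
```

```text
[ 0.54680223 -0.28858473  0.09171307] [-3.26127175  5.80625655  9.55000662] 0.020629054851008424 [3.77259521e-05 6.43181235e-01 7.65713176e-01 1.10879861e-03]
[-0.02930834  0.00479435] 0.04594250012446184 -0.10454580148041072
```

Call:
jog_arm(
  motion=[-15.6,-1.4,0,0,0,0,1,-29.7,-8.1,0,0,0,0,1,-40.7,-19.2,0,0,0,0,1,-47.3,-33.5,0,0,0,0,1,-48.5,-49.1,0,0,0,0,1,-44.3,-64.3,0,0,0,0,1,-35.2,-77,0,0,0,0,1,-22.2,-85.8,0,0,0,0,1],
)

```text
t: 16.0
position: [0.4663, -0.327, 0.0918]
ee_rot: [0.002, 0.644, 0.765, 0.001]
ft_force: [10.4, 1.7, 0.3]
grip_width: 0.0202
finger_force: 59.5
```

```bash
python3 -c "
from h import *
s=arm.state();print(s['position'],s['ft_force'],s['grip_width']);k=w2v(s['position'])[0];print(k,np.hypot(k[0]+.075,k[1]),np.arctan2(-k[1],k[0]+.075)+2*np.pi)"
```

```text
[ 0.46634914 -0.32698921  0.09183381] [10.35690327  1.7067039   0.27674444] 0.02020495401775594
[-0.11497677 -0.01987393] 0.04464432067348736 8.963423374178715
```

Call:
jog_arm(
  motion=[12.9,-3.6,0,0,0,0,1,26.3,-3.3,0,0,0,0,1,39.1,1,0,0,0,0,1,50,8.9,0,0,0,0,1,58.1,19.6,0,0,0,0,1,62.6,32.3,0,0,0,0,1,63.3,45.7,0,0,0,0,1,58.9,60.7,0,0,0,0,1],
)

```text
t: 17.0
position: [0.5141, -0.2572, 0.0916]
ee_rot: [-0.001, 0.644, 0.765, -0.0]
ft_force: [-6.2, 3.1, 12.9]
grip_width: 0.0206
finger_force: 60.9
```

Call:
jog_arm(
  motion=[0,0,0,0,0,0,1,0,0,0,0,0,0,1],
)

```text
t: 17.25
position: [0.5158, -0.2578, 0.0918]
ee_rot: [0.001, 0.644, 0.765, 0.001]
ft_force: [2.0, 2.2, 5.7]
grip_width: 0.0205
finger_force: 60.5
```

```bash
python3 -c "
from h import *
s=arm.state();print(s['position'],s['ft_force'],s['grip_width']);k=w2v(s['position'])[0];print(k,np.hypot(k[0]+.075,k[1]),np.arctan2(-k[1],k[0]+.075)+4*np.pi)"
```

```text
[ 0.5158472  -0.25778639  0.09179671] [1.9992097  2.20579167 5.66480376] 0.020501579471223635
[-0.05478425  0.04025883] 0.04504941599715638 11.460935999598336
```

Call:
jog_arm(
  motion=[0,0,0,0,0,0,0.5,0,0,0,0,0,0,0.4,0,0,-5,0,0,0,0.4,0,0,-45,0,0,0,0.4,0,0,-100,0,0,0,0.4,0,-10,-150,0,0,0,0.4,-20,-20,-170,0,0,0,0.4,-20,-20,-170,0,0,0,0.4],
)

```text
t: 18.25
position: [0.498, -0.2838, 0.2627]
ee_rot: [0.002, 0.645, 0.764, -0.0]
ft_force: [0.8, -0.5, -0.1]
grip_width: 0.0513
finger_force: 0.0
```

```bash
python3 -c "
from h import *
s=arm.state();print(s['t'],s['position'],s['ft_force'])
d=snap('wrist');t=snap('top');sc=snap('scene')
import pickle;pickle.dump((d,t,sc),open('v5.pkl','wb'))
im=np.zeros((600,800,3),np.uint8)
im[:300,:400]=cv2.resize(d['frame'][...,::-1],(400,300));im[:300,400:]=cv2.resize(t['frame'][...,::-1],(400,300))
im[300:,:400]=cv2.resize(sc['frame'][...,::-1],(400,300));im[300:,400:]=cv2.resize(sc['frame'][180:270,150:270,::-1],(400,300),interpolation=cv2.INTER_CUBIC)
cv2.imwrite('pics/w5.png',im)"
```

```text
18.25 [ 0.49798191 -0.28379992  0.26273399] [ 0.84672912 -0.52812208 -0.1448069 ]
```

View pics/w5.png

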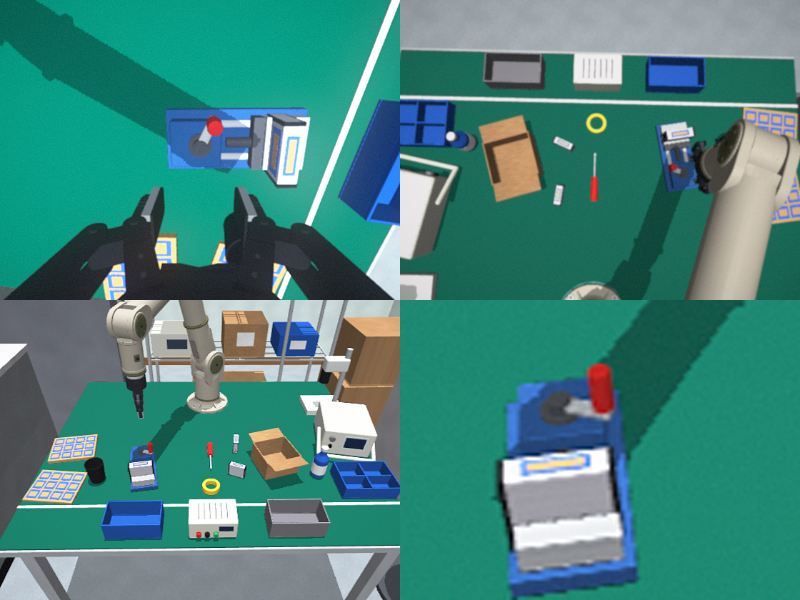

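Housing is clamped between the jaws and the distractors are in place. I'll take one closer look at the clamp to check that it isn't tilted.

```bash
python3 -c "
from h import *
import pickle
d,t,sc=pickle.load(open('v5.pkl','rb'))
c=lambda x,y,z:v2w(x,y).tolist()+[z]
print(proj(d,[c(.04,.05,.1),c(.07,.05,.1),c(.07,-.05,.1),c(.04,-.05,.1)]).round(0).tolist())
cv2.imwrite('pics/w6.png',cv2.resize(d['frame'][130:280,220:450,::-1],(690,450),interpolation=cv2.INTER_CUBIC))"
```

```text
[[398.0, 168.0], [428.0, 169.0], [413.0, 261.0], [386.0, 261.0]]
```

View pics/w6.png

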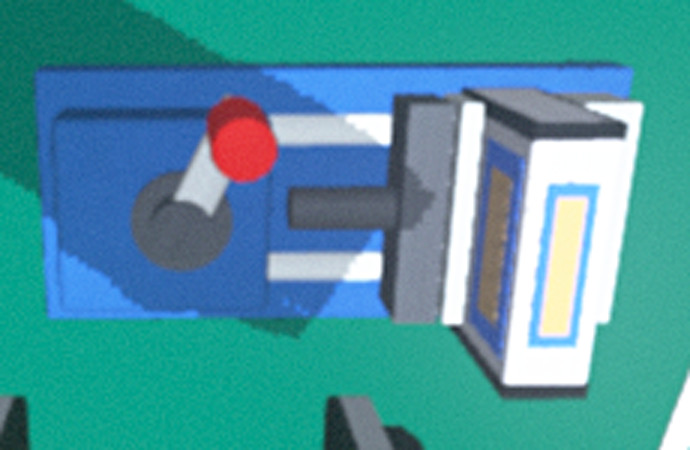

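The housing is square and upright. Its top corners are within a few pixels (about 5 mm) of the ideal clamped pose, and the face plate is against it.

```bash
python3 -c "
from station import arm
print(arm.sign_off())"
```

```text
the job is handed in; nothing more can be done
None
```

The job is handed in at about 18 s of the 67 s allowed: both flaps are folded back, and the housing stands upright, clamped in the vise with the crank about 1.4 rad past touch. The gripper is clear, and the tape, screwdriver, bottle and cup were not touched.

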